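Push home the locating pins of a weld jig

ROBOT

A 6-joint arm with a two-finger parallel gripper is mounted at the origin on the work surface. World frame = base frame: x ahead of the robot, y to its left, z up, the work surface at z = 0. Lengths are in m, angles in rad, forces in N, time in s.
With the tool pointing down it reaches from about 0.3 to 0.875 m from the base axis. Payload 6.4 kg.
Tool frame: the origin (TCP) lies midway between the tips of the shut fingers; the grasp point (between the pads) lies 19 mm behind it; z points along the fingers, y is the line along which they close (so a half turn about z gives the same grasp; the last joint's range is limited). The gripper opens to 88 mm and grips with 3 to 60 N. Pads are 18 mm wide; open, the fingers measure 123 mm over their backs; the gripper's body (75 mm by 187 mm) begins 45 mm behind the grasp point.
Start: joints at [-1.339, 0.181, 1.607, -0, 1.354, -0.206], TCP at [0.244, -0.521, 0.239] pointing down, gripper open.
Joint ranges: [-2.99, 2.99], [-0.89, 2.07], [0.3, 2.58], [-1.14, 4.28], [0, 2.63], [-3.12, 3.12]. Speed limits (rad/s): [2.57, 2.57, 3.01, 3.14, 3.14, 3.14].

INTERFACE

Orientations are given as a rotation vector (axis times angle).
In Python, from workcell import sense, read_camera, close_job gives the robot as it stands. The module is installed in compiled form; this text tells all that it offers.
- The arm moves only by the shell command python3 -m crank 'ROWS' [FORCE]. ROWS is JSON, a list of rows, each an object of numbers: "hand": the opening, from -1 (shut) to 1 (fully open); "x", "y", "z": the shift along the tool's x, y, z in units of 30 mm (1.0 is 30 mm); "rx", "ry", "rz": the turn, a rotation vector about the tool's x, y, z in units of 6 degrees (1.0 is 6 degrees). A call has 1 to 10 rows; each row is the pose to reach, as a shift and turn from the pose commanded when the call began, along the tool's axes at that moment; what a row does not reach only later rows make up. A row lasts 1/12 s, in which the tool goes at most 41.7 mm and 7.16 degrees, less where a joint would pass 70% of its speed; a pose out of reach is approached as far as the arm can. A call with a gripper value outside its range is refused whole. The fingers move at their own pace and stop on an object; FORCE is the grip in N (left out, the last holds). Time passes only in rows, so rows that repeat a pose let the fingers close. It gives the time, the measured TCP pose, the force, the opening and the grip force at its end, in the units of the state.
- sense(): the state, without advancing time (a new reading comes with each control period).
- read_camera(name): name is "scene" or "top"; returns a dict with "color" (480x640x3 uint8, red, green, blue), "range_z" (480x640 float32, m along the optical axis (not along the pixel's ray), 0 where there is no reading), "fx", "fy", "cx", "cy" (pixels), "R" (3x3) and "t" (3): a world point X has camera coordinates R X + t. Camera axes: x right, y down, z forward; pixel columns grow to the right and rows downward; lengths in m; the calibration is good to about 2 mm. A picture is of the moment at which its call begins.
- close_job(): hands the job in; it is judged then, once.
The state is a dict: "time_s": time; "qpos": joint angles; "joint_vel": joint speeds; "joint_efforts": joint torques, N m; "tcp_pos": TCP position; "tool_rot": TCP orientation; "wrist_force": force on the tool from outside, world axes, zero at the start; "torque": the same for the moment, N m; "width": finger opening in m; "grasp_force": force on a finger pad.
Only numpy, scipy, OpenCV 4.12 (cv2) and the standard library are available. Lean on these libraries where they do the work, as an engineer would, in place of code of your own. Each camera call takes 0.05 s, during which the arm holds its last target. There are 200 camera calls.

TASK

Before the flange is welded, its locating pins must be pushed home: with the fingertips press the red pin, then the yellow pin, then the blue pin, each gently straight down until it is fully home, with its collar resting on the flange, and let go. Do them in that order without slamming or lifting any pin, leave the black pin raised as it is, and do not disturb the tin, the grinding disc or the spanner.

Things in the scene. Friction and masses are not known exactly. Their poses are not given: they have to be found in the camera images.
- jig: fixed jig: blue round base (dia 210, 12 high), dark pedestal, steel flange (dia 165, 18 thick, upper face 48 mm above the bench), and a pipe stub in its middle (dia 60, neck dia 76 at its foot) up to 73 mm above the bench. Origin: centre of the underside, on the bench. The four pins stand on a circle of radius 62.5 mm about its axis, 90 degrees apart; which colour is where varies.
- red_head (a point): centre of the flat top of the red pin's round cap (dia 28, 6 thick, level; it moves with the pin). 78.5 mm above the bench at joint 0, 64.5 mm when the pin is home. The cap rides on a rubber cushion that yields 1 mm per 2.5 N, 6 mm at most, and springs back. To be pressed first.
- red_pin (a joint): how far the red pin is pushed down (m): 0 = raised, 0.014 = home, its steel collar on the flange (hard stop). No return spring: it slides against about 3 N of friction and stays where it is left. Starts at 0 to 0.003; negative = pulled up (up to 12 mm possible, must not be done).
- red_bush: thin brass ring (dia 23) in the flange that guides the red pin, fixed to the jig; carries that pin. Origin: on the pin's axis, 47.5 mm above the bench.
- yellow_head (a point): centre of the flat top of the yellow pin's round cap (dia 28, 6 thick, level; it moves with the pin). 78.5 mm above the bench at joint 0, 64.5 mm when the pin is home. The cap rides on a rubber cushion that yields 1 mm per 2.5 N, 6 mm at most, and springs back. To be pressed second.
- yellow_pin (a joint): how far the yellow pin is pushed down (m): 0 = raised, 0.014 = home, its steel collar on the flange (hard stop). No return spring: it slides against about 3 N of friction and stays where it is left. Starts at 0 to 0.003; negative = pulled up (up to 12 mm possible, must not be done).
- yellow_bush: thin brass ring (dia 23) in the flange that guides the yellow pin, fixed to the jig; carries that pin. Origin: on the pin's axis, 47.5 mm above the bench.
- blue_head (a point): centre of the flat top of the blue pin's round cap (dia 28, 6 thick, level; it moves with the pin). 78.5 mm above the bench at joint 0, 64.5 mm when the pin is home. The cap rides on a rubber cushion that yields 1 mm per 2.5 N, 6 mm at most, and springs back. To be pressed third.
- blue_pin (a joint): how far the blue pin is pushed down (m): 0 = raised, 0.014 = home, its steel collar on the flange (hard stop). No return spring: it slides against about 3 N of friction and stays where it is left. Starts at 0 to 0.003; negative = pulled up (up to 12 mm possible, must not be done).
- blue_bush: thin brass ring (dia 23) in the flange that guides the blue pin, fixed to the jig; carries that pin. Origin: on the pin's axis, 47.5 mm above the bench.
- black_head (a point): centre of the flat top of the black pin's round cap (dia 28, 6 thick, level; it moves with the pin). 78.5 mm above the bench at joint 0, 64.5 mm when the pin is home. The cap rides on a rubber cushion that yields 1 mm per 2.5 N, 6 mm at most, and springs back. To be left raised.
- black_pin (a joint): how far the black pin is pushed down (m): 0 = raised, 0.014 = home, its steel collar on the flange (hard stop). No return spring: it slides against about 3 N of friction and stays where it is left. Starts at 0 to 0.003; negative = pulled up (up to 12 mm possible, must not be done).
- black_bush: thin brass ring (dia 23) in the flange that guides the black pin, fixed to the jig; carries that pin. Origin: on the pin's axis, 47.5 mm above the bench.
- paste_tin: loose green tin with a white lid, dia 64, 75 high, standing beside the jig; bystander. Origin: centre of its underside.
- disc: loose black grinding disc with an orange centre label, dia 115, 8 thick, lying flat beside the jig; bystander. Origin: centre of its underside.
- spanner: loose steel spanner, 160 long, lying flat beyond the jig; bystander. Its length runs along its x axis.

How it is judged:
By the outcome, as a careful person would: the job done as asked, in the order asked, and still so for the second after the job is handed in, with the robot touching nothing.
It also fails if it takes over 48 s, if anything falls off the work surface, if the arm or the gripper's body presses on something with over 40 N, if the wrist force passes 120 N, or if a joint passes its speed limit or range.

## Working session

There is one attempt and no reset: what is moved stays moved. The work goes in short steps, Python scripts to look and compute and a shell command to move; the robot and the scene stay as the last step left them, time stands still between calls to the robot, and variables do not carry over. Pictures are saved under pics/ and viewed, at most 10 in all, crops included, and the job is handed in when it is done.

```bash
mkdir -p pics; python3 - <<'E'
from workcell import *
import cv2,pickle
for n in("scene","top"):
    c=read_camera(n); pickle.dump(c,open(n+'.pkl','wb')); cv2.imwrite(f'pics/{n}0.png',c["color"][:,:,::-1]); print(n,c["fx"],c["cx"],c["cy"],c["R"],c["t"])
print(sense())
E
```

```text
scene 507.0332947665316 319.978241018318 239.00897284032632 [[ 0.73883127  0.67364822 -0.01806701]
 [ 0.40189513 -0.46198664 -0.79060018]
 [-0.54093313  0.5768591  -0.61206612]] [-0.45523818 -0.17075851  1.0946147 ]
top 571.5975905173766 317.41417168607217 247.1201802014265 [[ 0.02132254 -0.99953196 -0.02193629]
 [-0.98778739 -0.01767462 -0.15480205]
 [ 0.15434188  0.02496917 -0.98770194]] [0.04314964 0.60752765 1.02788552]
{'time_s': 0.1, 'qpos': array([-1.33932674e+00,  1.81441426e-01,  1.60784069e+00, -4.73274067e-06,
        1.35382882e+00, -2.06263240e-01]), 'joint_vel': array([ 0.00088465, -0.00067188, -0.00123129,  0.00051111,  0.0018306 ,
       -0.00030114]), 'joint_efforts': array([ 4.62262506e-04, -4.34820628e+01, -3.42692792e+01,  7.04705226e-02,
        3.41177895e-02, -2.91740605e-05]), 'tcp_pos': array([ 0.24366129, -0.52031434,  0.23794702]), 'tool_rot': array([-3.06516522e+00, -6.81784653e-01,  3.72968802e-05]), 'wrist_force': array([-0.22683759,  0.28221105, -0.96403868]), 'torque': array([-0.01320247,  0.05397641,  0.007226  ]), 'grasp_force': 0.0, 'width': 0.08810576093637305}
```

View pics/scene0.png

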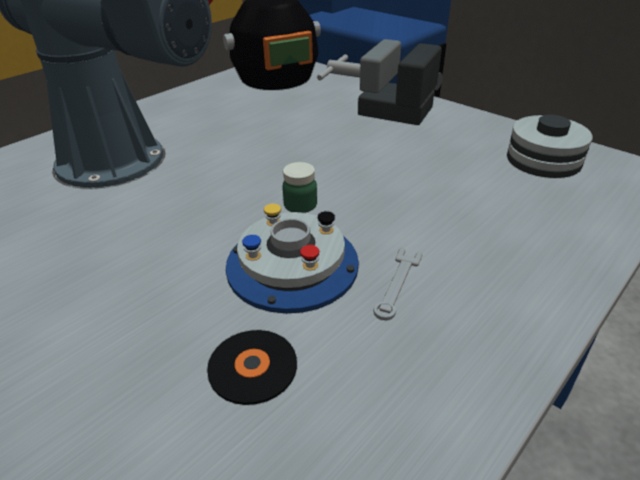

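View pics/top0.png

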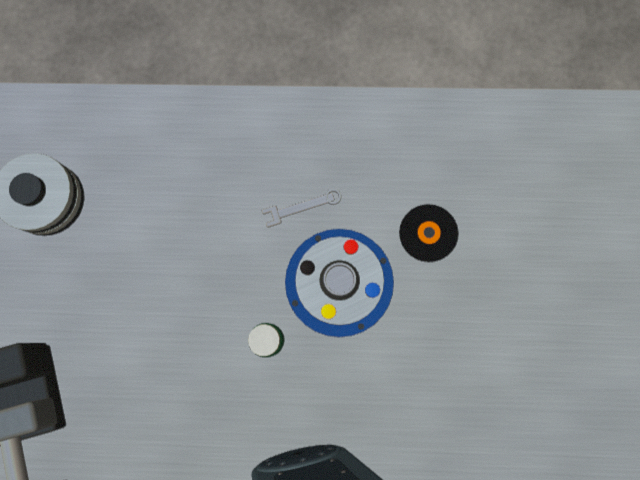

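The scene picture shows red about (310,253), yellow (273,210), blue (252,242) and black (326,217). In the top picture they are at red (351,247), yellow (329,312), blue (373,290) and black (307,268), with the tin at (266,340).

```bash
cat > m.py <<'E'
import numpy as np,cv2
seeds={'top':dict(red=(351,247),yellow=(329,312),blue=(373,290),black=(307,268)),'scene':dict(red=(310,251),yellow=(273,209),blue=(252,241),black=(326,216))}
def ray(c,u,v):
    d=c["R"].T@np.array([(u-c["cx"])/c["fx"],(v-c["cy"])/c["fy"],1]); return -c["R"].T@c["t"],d
def cent(c,s,thr=60):
    im=cv2.GaussianBlur(c["color"],(0,0),.5).astype(int); h=11
    u,v=s; p=im[v-h:v+h+1,u-h:u+h+1]; m=(np.linalg.norm(p-im[v,u],axis=2)<thr).astype(np.uint8)
    n,l,st,ce=cv2.connectedComponentsWithStats(m); k=l[h,h]
    return ce[k]+[u-h,v-h],st[k]
def onplane(c,uv,z):
    o,d=ray(c,*uv); return o+d*(z-o[2])/d[2]
def tri(c1,p1,c2,p2):
    A=[];b=[]
    for c,p in((c1,p1),(c2,p2)):
        o,d=ray(c,*p); d/=np.linalg.norm(d); P=np.eye(3)-d[:,None]*d; A.append(P);b.append(P@o)
    return np.linalg.solve(sum(A),sum(b))
E
python3 - <<'E'
from m import *
import pickle
C={n:pickle.load(open(n+'.pkl','rb')) for n in('top','scene')}
np.set_printoptions(precision=4,suppress=True)
pts={}
for k in seeds['top']:
    a,sa=cent(C['top'],seeds['top'][k]); b,sb=cent(C['scene'],seeds['scene'][k])
    c=C['top'];u,v=a.round().astype(int);z=np.median(c["range_z"][v-2:v+3,u-2:u+3]);o,d=ray(c,*a)
    pts[k]=onplane(c,a,.078)
    print(k,a,sa[2:],b,sb[2:],'tri',tri(C['top'],a,C['scene'],b),'depth',o+d*z,'top@.078',pts[k],'sc',onplane(C['scene'],b,.078))
m=sum(pts.values())/4;print(m,[np.linalg.norm(p-m) for p in pts.values()],[np.degrees(np.arctan2(*(p-m)[1::-1])) for p in pts.values()])
print('tin',onplane(C['top'],(265,340),.075))
o=[cv2.resize(C[n]['color'][y:y+110,x:x+130,::-1],None,fx=5,fy=5,interpolation=cv2.INTER_CUBIC) for n,x,y in(('top',275,225),('scene',227,180))]
cv2.imwrite('pics/t1.png',o[0]);cv2.imwrite('pics/s1.png',o[1])
E
```

```text
red [350.5168 246.4564] [ 14  14 149] [309.3687 250.5531] [ 18  12 179] tri [ 0.6044 -0.0066  0.0745] depth [ 0.6044 -0.0062  0.0767] top@.078 [ 0.6042 -0.0061  0.078 ] sc [ 0.6071 -0.0101  0.078 ]
yellow [328. 311.] [ 13  13 145] [272.0156 207.8516] [ 17  10 128] tri [0.4859 0.0325 0.0747] depth [0.4861 0.0328 0.0763] top@.078 [0.4861 0.0328 0.078 ] sc [0.4894 0.0289 0.078 ]
blue [372.125  289.6131] [ 15  14 168] [251.3697 240.0606] [ 19  11 165] tri [ 0.526  -0.0464  0.0766] depth [ 0.526  -0.046   0.0788] top@.078 [ 0.5261 -0.046   0.078 ] sc [ 0.5272 -0.0478  0.078 ]
black [307.0136 267.1497] [ 13  14 147] [325.6386 217.6867] [ 16  13 166] tri [0.565  0.0722 0.071 ] depth [0.5648 0.0725 0.077 ] top@.078 [0.5646 0.0724 0.078 ] sc [0.5711 0.0643 0.078 ]
[0.5452 0.0133 0.078 ] [np.float64(0.062037329992771714), np.float64(0.06230034075040331), np.float64(0.06232520585543964), np.float64(0.062267957568427235)] [np.float64(-18.226646399205542), np.float64(161.72150347546105), np.float64(-107.91637179833391), np.float64(71.8419264317029)]
tin [0.4322 0.1447 0.075 ]
```

View pics/s1.png

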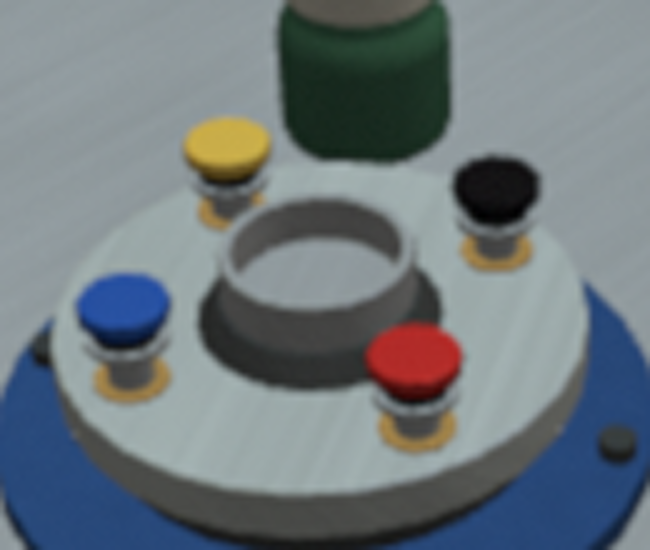

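Both views agree: the four caps form a 62.2 mm circle, 90° apart, about 75–78 mm high, which matches the text. Next I'll work out the first travel, with the fingers shut and going in above red.

```bash
cat > go.py <<'E'
import sys,numpy as np
from scipy.spatial.transform import Rotation as R
from workcell import sense
P=dict(red=(.6042,-.0061),yellow=(.4861,.0328),blue=(.5261,-.0460))
s=sense();t=np.array([*P[sys.argv[1]],float(sys.argv[2])])
r=R.from_rotvec(s['tool_rot'])
print('units',(r.inv().apply(t-s['tcp_pos'])/.03).round(3),'tcp',s['tcp_pos'].round(4),'F',s['wrist_force'].round(2),'z',r.as_matrix()[:,2].round(3),'t',s['time_s'],'w',s['width'])
E
python3 go.py red .12
```

```text
units [ 18.149 -10.424   3.953] tcp [ 0.2437 -0.5203  0.2379] F [-0.23  0.28 -0.96] z [-0.     0.001 -1.   ] t 0.1 w 0.08810576093637305
```

```bash
python3 -m crank '[{"hand":-1,"x":0.5,"y":-0.3,"z":0},{"hand":-1,"x":1.5,"y":-0.9,"z":0},{"hand":-1,"x":2.6,"y":-1.5,"z":0},{"hand":-1,"x":3.7,"y":-2.1,"z":0},{"hand":-1,"x":4.8,"y":-2.8,"z":0},{"hand":-1,"x":5.9,"y":-3.4,"z":0},{"hand":-1,"x":7.0,"y":-4.0,"z":0},{"hand":-1,"x":8.1,"y":-4.7,"z":0},{"hand":-1,"x":9.2,"y":-5.3,"z":0},{"hand":-1,"x":10.2,"y":-5.9,"z":0}]' 20; python3 go.py red .12
```

```text
units [ 18.149 -10.424   3.953] tcp [ 0.2437 -0.5203  0.2379] F [-0.23  0.28 -0.96] z [-0.     0.001 -1.   ] t 0.1 w 0.08810576093637305schema error: expected keys hand, x, y, z, rx, ry, rz
```

All keys are required in each row, so I'll add the turn terms.

```bash
python3 -m crank '[{"hand":-1,"x":0.5,"y":-0.3,"z":0,"rx":0,"ry":0,"rz":0},{"hand":-1,"x":1.5,"y":-0.9,"z":0,"rx":0,"ry":0,"rz":0},{"hand":-1,"x":2.6,"y":-1.5,"z":0,"rx":0,"ry":0,"rz":0},{"hand":-1,"x":3.7,"y":-2.1,"z":0,"rx":0,"ry":0,"rz":0},{"hand":-1,"x":4.8,"y":-2.8,"z":0,"rx":0,"ry":0,"rz":0},{"hand":-1,"x":5.9,"y":-3.4,"z":0,"rx":0,"ry":0,"rz":0},{"hand":-1,"x":7.0,"y":-4.0,"z":0,"rx":0,"ry":0,"rz":0},{"hand":-1,"x":8.1,"y":-4.7,"z":0,"rx":0,"ry":0,"rz":0},{"hand":-1,"x":9.2,"y":-5.3,"z":0,"rx":0,"ry":0,"rz":0},{"hand":-1,"x":10.2,"y":-5.9,"z":0,"rx":0,"ry":0,"rz":0}]' 20; python3 go.py red .12
```

```text
time_s: 0.93
tcp_pos: [0.4466, -0.2277, 0.2386]
tool_rot: [-3.066, -0.683, -0.0]
wrist_force: [0.3, -0.1, -0.3]
width: 0.0233
grasp_force: 0.0
units [ 7.89  -4.458  3.957] tcp [ 0.4466 -0.2277  0.2386] F [ 0.35 -0.12 -0.29] z [ 0.     0.001 -1.   ] t 0.9333 w 0.023316885378274664
```

```bash
python3 -m crank '[{"hand":-1,"x":1.1,"y":-0.6,"z":0.3,"rx":0,"ry":0,"rz":0},{"hand":-1,"x":2.2,"y":-1.2,"z":0.8,"rx":0,"ry":0,"rz":0},{"hand":-1,"x":3.2,"y":-1.8,"z":1.3,"rx":0,"ry":0,"rz":0},{"hand":-1,"x":4.2,"y":-2.4,"z":1.8,"rx":0,"ry":0,"rz":0},{"hand":-1,"x":5.2,"y":-2.9,"z":2.3,"rx":0,"ry":0,"rz":0},{"hand":-1,"x":6.2,"y":-3.5,"z":2.8,"rx":0,"ry":0,"rz":0},{"hand":-1,"x":7.0,"y":-4.0,"z":3.3,"rx":0,"ry":0,"rz":0},{"hand":-1,"x":7.6,"y":-4.3,"z":3.7,"rx":0,"ry":0,"rz":0},{"hand":-1,"x":7.85,"y":-4.45,"z":3.9,"rx":0,"ry":0,"rz":0},{"hand":-1,"x":7.85,"y":-4.45,"z":3.9,"rx":0,"ry":0,"rz":0}]'; python3 go.py red .083
```

```text
time_s: 1.77
tcp_pos: [0.6015, -0.0076, 0.1198]
tool_rot: [-3.064, -0.686, 0.005]
wrist_force: [-0.2, -0.2, -0.3]
width: 0.0006
grasp_force: 0.0
units [ 0.106 -0.004  1.225] tcp [ 0.6015 -0.0076  0.1198] F [-0.22 -0.23 -0.31] z [-0.003  0.001 -1.   ] t 1.7667 w 0.0005621902428203371
```

```bash
python3 -m crank '[{"hand":-1,"x":0,"y":0,"z":0.3,"rx":0,"ry":0,"rz":0},{"hand":-1,"x":0,"y":0,"z":0.6,"rx":0,"ry":0,"rz":0},{"hand":-1,"x":0,"y":0,"z":0.9,"rx":0,"ry":0,"rz":0},{"hand":-1,"x":0,"y":0,"z":1.1,"rx":0,"ry":0,"rz":0},{"hand":-1,"x":0,"y":0,"z":1.2,"rx":0,"ry":0,"rz":0},{"hand":-1,"x":0,"y":0,"z":1.2,"rx":0,"ry":0,"rz":0},{"hand":-1,"x":0,"y":0,"z":1.2,"rx":0,"ry":0,"rz":0},{"hand":-1,"x":0,"y":0,"z":1.2,"rx":0,"ry":0,"rz":0}]'; python3 go.py red .064
python3 - <<'E'
from workcell import *
import cv2
c=read_camera("scene"); cv2.imwrite('pics/s2.png',cv2.resize(c["color"][150:290,220:380,::-1],None,fx=4,fy=4,interpolation=cv2.INTER_CUBIC))
E
```

```text
time_s: 2.43
tcp_pos: [0.6029, -0.0103, 0.0862]
tool_rot: [3.066, 0.682, 0.001]
wrist_force: [0.0, 0.3, 0.3]
width: 0.0009
grasp_force: 0.0
units [ 0.097 -0.109  0.739] tcp [ 0.6029 -0.0103  0.0862] F [0.02 0.33 0.28] z [ 0.001 -0.    -1.   ] t 2.4333 w 0.0008502363299004751
```

View pics/s2.png

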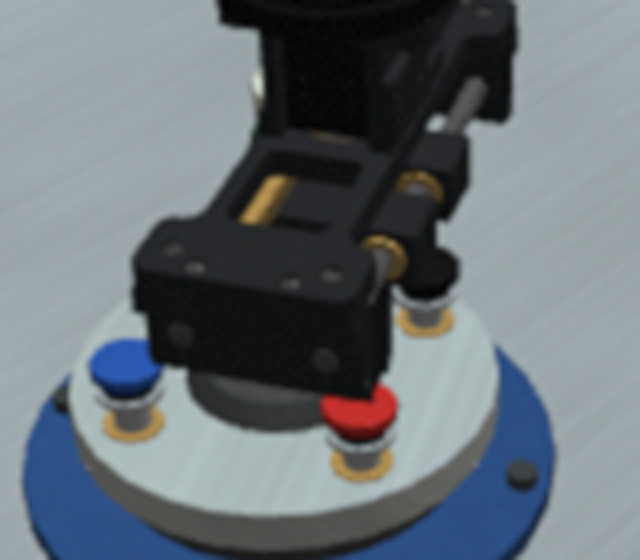

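The gripper body hides the red cap in this picture (cap edge at about (360,408)), and nothing is touching. I'll correct the 4 mm sideways error, then come down slowly.

```bash
python3 -m crank '[{"hand":-1,"x":0.05,"y":-0.05,"z":0,"rx":0,"ry":0,"rz":0},{"hand":-1,"x":0.1,"y":-0.11,"z":0.05,"rx":0,"ry":0,"rz":0},{"hand":-1,"x":0.1,"y":-0.11,"z":0.1,"rx":0,"ry":0,"rz":0},{"hand":-1,"x":0.1,"y":-0.11,"z":0.15,"rx":0,"ry":0,"rz":0},{"hand":-1,"x":0.1,"y":-0.11,"z":0.18,"rx":0,"ry":0,"rz":0},{"hand":-1,"x":0.1,"y":-0.11,"z":0.21,"rx":0,"ry":0,"rz":0},{"hand":-1,"x":0.1,"y":-0.11,"z":0.24,"rx":0,"ry":0,"rz":0},{"hand":-1,"x":0.1,"y":-0.11,"z":0.27,"rx":0,"ry":0,"rz":0},{"hand":-1,"x":0.1,"y":-0.11,"z":0.3,"rx":0,"ry":0,"rz":0},{"hand":-1,"x":0.1,"y":-0.11,"z":0.33,"rx":0,"ry":0,"rz":0}]'; python3 go.py red .064
```

```text
time_s: 3.32
tcp_pos: [0.6039, -0.0058, 0.0758]
tool_rot: [3.067, 0.682, 0.0]
wrist_force: [-1.4, -0.3, 1.7]
width: 0.0004
grasp_force: 1.1
units [0.004 0.013 0.394] tcp [ 0.6039 -0.0058  0.0758] F [-1.37 -0.26  1.7 ] z [ 0. -0. -1.] t 3.3167 w 0.0003514545504794208
```

```bash
python3 -m crank '[{"hand":-1,"x":0,"y":0,"z":0.03,"rx":0,"ry":0,"rz":0},{"hand":-1,"x":0,"y":0,"z":0.06,"rx":0,"ry":0,"rz":0},{"hand":-1,"x":0,"y":0,"z":0.09,"rx":0,"ry":0,"rz":0},{"hand":-1,"x":0,"y":0,"z":0.12,"rx":0,"ry":0,"rz":0},{"hand":-1,"x":0,"y":0,"z":0.15,"rx":0,"ry":0,"rz":0},{"hand":-1,"x":0,"y":0,"z":0.18,"rx":0,"ry":0,"rz":0},{"hand":-1,"x":0,"y":0,"z":0.21,"rx":0,"ry":0,"rz":0},{"hand":-1,"x":0,"y":0,"z":0.24,"rx":0,"ry":0,"rz":0},{"hand":-1,"x":0,"y":0,"z":0.27,"rx":0,"ry":0,"rz":0},{"hand":-1,"x":0,"y":0,"z":0.3,"rx":0,"ry":0,"rz":0}]'; python3 go.py red .064
```

```text
time_s: 4.15
tcp_pos: [0.6039, -0.0058, 0.0667]
tool_rot: [3.067, 0.682, 0.0]
wrist_force: [-0.7, -0.6, 2.2]
width: 0.0005
grasp_force: 1.2
units [0.003 0.014 0.091] tcp [ 0.6039 -0.0058  0.0667] F [-0.71 -0.57  2.2 ] z [ 0. -0. -1.] t 4.15 w 0.0004708665764084306
```

```bash
python3 -m crank '[{"hand":-1,"x":0,"y":0,"z":0.03,"rx":0,"ry":0,"rz":0},{"hand":-1,"x":0,"y":0,"z":0.06,"rx":0,"ry":0,"rz":0},{"hand":-1,"x":0,"y":0,"z":0.09,"rx":0,"ry":0,"rz":0},{"hand":-1,"x":0,"y":0,"z":0.11,"rx":0,"ry":0,"rz":0},{"hand":-1,"x":0,"y":0,"z":0.13,"rx":0,"ry":0,"rz":0},{"hand":-1,"x":0,"y":0,"z":0.15,"rx":0,"ry":0,"rz":0},{"hand":-1,"x":0,"y":0,"z":0.15,"rx":0,"ry":0,"rz":0}]'; python3 go.py red .0615
```

```text
time_s: 4.73
tcp_pos: [0.604, -0.0057, 0.0626]
tool_rot: [3.067, 0.682, 0.0]
wrist_force: [-2.3, -0.4, 6.3]
width: 0.0008
grasp_force: 2.9
units [0.002 0.014 0.036] tcp [ 0.604  -0.0057  0.0626] F [-2.32 -0.42  6.28] z [ 0. -0. -1.] t 4.7333 w 0.0008173402977537172
```

```bash
python3 -m crank '[{"hand":-1,"x":0,"y":0,"z":0.02,"rx":0,"ry":0,"rz":0},{"hand":-1,"x":0,"y":0,"z":0.03,"rx":0,"ry":0,"rz":0},{"hand":-1,"x":0,"y":0,"z":0.03,"rx":0,"ry":0,"rz":0},{"hand":-1,"x":0,"y":0,"z":0.03,"rx":0,"ry":0,"rz":0}]'; python3 go.py red .0615
```

```text
time_s: 5.07
tcp_pos: [0.604, -0.0058, 0.062]
tool_rot: [3.066, 0.682, 0.0]
wrist_force: [-3.1, -0.8, 6.9]
width: 0.0004
grasp_force: 3.6
units [0.002 0.013 0.016] tcp [ 0.604  -0.0058  0.062 ] F [-3.15 -0.77  6.9 ] z [ 0. -0. -1.] t 5.0667 w 0.000361250953469464
```

The force has climbed well past the sliding friction at the expected height, so red is home. Now lift and cross to yellow.

```bash
python3 -m crank '[{"hand":-1,"x":0,"y":0,"z":-0.05,"rx":0,"ry":0,"rz":0},{"hand":-1,"x":0,"y":0,"z":-0.1,"rx":0,"ry":0,"rz":0},{"hand":-1,"x":0,"y":0,"z":-0.2,"rx":0,"ry":0,"rz":0},{"hand":-1,"x":0,"y":0,"z":-0.5,"rx":0,"ry":0,"rz":0},{"hand":-1,"x":0,"y":0,"z":-1.0,"rx":0,"ry":0,"rz":0},{"hand":-1,"x":0,"y":0,"z":-1.4,"rx":0,"ry":0,"rz":0},{"hand":-1,"x":0,"y":0,"z":-1.4,"rx":0,"ry":0,"rz":0},{"hand":-1,"x":0,"y":0,"z":-1.4,"rx":0,"ry":0,"rz":0}]'; python3 go.py yellow .086
```

```text
time_s: 5.73
tcp_pos: [0.6048, -0.0059, 0.1046]
tool_rot: [3.066, 0.682, 0.004]
wrist_force: [-0.9, 0.7, -0.8]
width: 0.0006
grasp_force: 0.0
units [-3.037 -2.845  0.609] tcp [ 0.6048 -0.0059  0.1046] F [-0.95  0.66 -0.77] z [ 0.002 -0.    -1.   ] t 5.7333 w 0.0006236845683806479
```

```bash
python3 -m crank '[{"hand":-1,"x":-0.3,"y":-0.3,"z":0,"rx":0,"ry":0,"rz":0},{"hand":-1,"x":-0.9,"y":-0.8,"z":0,"rx":0,"ry":0,"rz":0},{"hand":-1,"x":-1.5,"y":-1.4,"z":0,"rx":0,"ry":0,"rz":0},{"hand":-1,"x":-2.1,"y":-2.0,"z":0,"rx":0,"ry":0,"rz":0},{"hand":-1,"x":-2.7,"y":-2.5,"z":0,"rx":0,"ry":0,"rz":0},{"hand":-1,"x":-3.0,"y":-2.85,"z":0,"rx":0,"ry":0,"rz":0},{"hand":-1,"x":-3.04,"y":-2.85,"z":0.2,"rx":0,"ry":0,"rz":0},{"hand":-1,"x":-3.04,"y":-2.85,"z":0.4,"rx":0,"ry":0,"rz":0},{"hand":-1,"x":-3.04,"y":-2.85,"z":0.6,"rx":0,"ry":0,"rz":0},{"hand":-1,"x":-3.04,"y":-2.85,"z":0.6,"rx":0,"ry":0,"rz":0}]'; python3 -m crank '[{"hand":-1,"x":0,"y":0,"z":0,"rx":0,"ry":0,"rz":0},{"hand":-1,"x":0,"y":0,"z":0,"rx":0,"ry":0,"rz":0},{"hand":-1,"x":0,"y":0,"z":0,"rx":0,"ry":0,"rz":0}]'; python3 go.py yellow .064
python3 - <<'E'
from workcell import *
import cv2
c=read_camera("scene"); cv2.imwrite('pics/s3.png',cv2.resize(c["color"][150:290,220:380,::-1],None,fx=4,fy=4,interpolation=cv2.INTER_CUBIC))
E
```

```text
time_s: 6.57
tcp_pos: [0.4849, 0.0328, 0.0838]
tool_rot: [-3.066, -0.681, 0.003]
wrist_force: [-0.4, -0.0, -1.0]
width: 0.0006
grasp_force: 0.0
time_s: 6.82
tcp_pos: [0.4856, 0.0328, 0.0854]
tool_rot: [3.067, 0.682, 0.0]
wrist_force: [-0.1, 0.1, -0.1]
width: 0.0
grasp_force: 0.0
units [0.016 0.008 0.714] tcp [0.4856 0.0328 0.0854] F [-0.07  0.06 -0.11] z [ 0. -0. -1.] t 6.8167 w 2.7284997644261993e-05
```

View pics/s3.png

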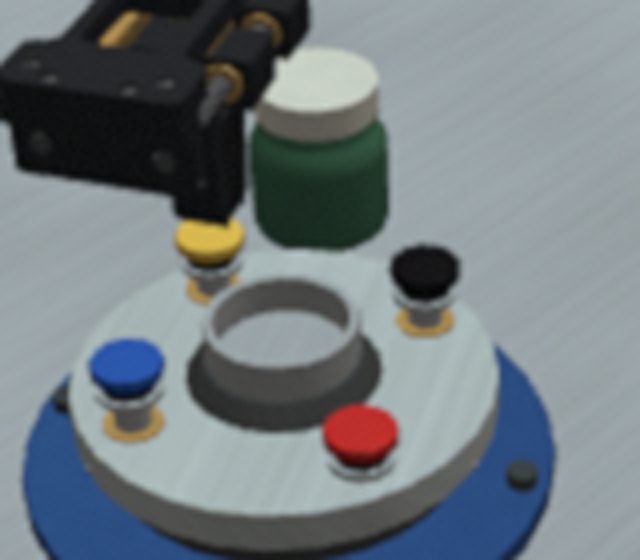

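Red is home, with its collar on the flange at (360,465). The shut fingertips stand over the yellow cap at (209,225), clear of the tin.

```bash
python3 -m crank '[{"hand":-1,"x":0,"y":0,"z":0.06,"rx":0,"ry":0,"rz":0},{"hand":-1,"x":0,"y":0,"z":0.12,"rx":0,"ry":0,"rz":0},{"hand":-1,"x":0,"y":0,"z":0.16,"rx":0,"ry":0,"rz":0},{"hand":-1,"x":0,"y":0,"z":0.19,"rx":0,"ry":0,"rz":0},{"hand":-1,"x":0,"y":0,"z":0.22,"rx":0,"ry":0,"rz":0},{"hand":-1,"x":0,"y":0,"z":0.25,"rx":0,"ry":0,"rz":0},{"hand":-1,"x":0,"y":0,"z":0.28,"rx":0,"ry":0,"rz":0},{"hand":-1,"x":0,"y":0,"z":0.31,"rx":0,"ry":0,"rz":0},{"hand":-1,"x":0,"y":0,"z":0.34,"rx":0,"ry":0,"rz":0},{"hand":-1,"x":0,"y":0,"z":0.37,"rx":0,"ry":0,"rz":0}]';  python3 -m crank '[{"hand":-1,"x":0,"y":0,"z":0.03,"rx":0,"ry":0,"rz":0},{"hand":-1,"x":0,"y":0,"z":0.06,"rx":0,"ry":0,"rz":0},{"hand":-1,"x":0,"y":0,"z":0.09,"rx":0,"ry":0,"rz":0},{"hand":-1,"x":0,"y":0,"z":0.12,"rx":0,"ry":0,"rz":0},{"hand":-1,"x":0,"y":0,"z":0.15,"rx":0,"ry":0,"rz":0},{"hand":-1,"x":0,"y":0,"z":0.18,"rx":0,"ry":0,"rz":0},{"hand":-1,"x":0,"y":0,"z":0.21,"rx":0,"ry":0,"rz":0},{"hand":-1,"x":0,"y":0,"z":0.24,"rx":0,"ry":0,"rz":0}]'; python3 go.py yellow .062
```

```text
time_s: 7.7
tcp_pos: [0.4851, 0.033, 0.0744]
tool_rot: [3.067, 0.682, 0.0]
wrist_force: [-1.5, 0.8, 2.7]
width: 0.0007
grasp_force: 1.2
time_s: 8.37
tcp_pos: [0.4851, 0.033, 0.067]
tool_rot: [3.067, 0.682, 0.0]
wrist_force: [-0.9, 0.6, 2.4]
width: 0.0004
grasp_force: 1.2
units [0.026 0.021 0.168] tcp [0.4851 0.033  0.067 ] F [-0.88  0.55  2.4 ] z [ 0.  0. -1.] t 8.3667 w 0.0003666886650943792
```

```bash
python3 -m crank '[{"hand":-1,"x":0,"y":0,"z":0.03,"rx":0,"ry":0,"rz":0},{"hand":-1,"x":0,"y":0,"z":0.06,"rx":0,"ry":0,"rz":0},{"hand":-1,"x":0,"y":0,"z":0.09,"rx":0,"ry":0,"rz":0},{"hand":-1,"x":0,"y":0,"z":0.11,"rx":0,"ry":0,"rz":0},{"hand":-1,"x":0,"y":0,"z":0.13,"rx":0,"ry":0,"rz":0},{"hand":-1,"x":0,"y":0,"z":0.15,"rx":0,"ry":0,"rz":0},{"hand":-1,"x":0,"y":0,"z":0.17,"rx":0,"ry":0,"rz":0},{"hand":-1,"x":0,"y":0,"z":0.18,"rx":0,"ry":0,"rz":0},{"hand":-1,"x":0,"y":0,"z":0.18,"rx":0,"ry":0,"rz":0},{"hand":-1,"x":0,"y":0,"z":0.18,"rx":0,"ry":0,"rz":0}]'; python3 go.py yellow .062
```

```text
time_s: 9.2
tcp_pos: [0.4851, 0.0331, 0.0621]
tool_rot: [3.067, 0.682, 0.0]
wrist_force: [-1.4, 1.4, 6.7]
width: 0.0008
grasp_force: 3.4
units [0.025 0.021 0.002] tcp [0.4851 0.0331 0.0621] F [-1.43  1.35  6.74] z [ 0. -0. -1.] t 9.2 w 0.0007684335105107676
```

Yellow gives the same signature (6.7 N at 62.1 mm), so it is home. Lift and go on to blue.

```bash
python3 -m crank '[{"hand":-1,"x":0,"y":0,"z":-0.05,"rx":0,"ry":0,"rz":0},{"hand":-1,"x":0,"y":0,"z":-0.1,"rx":0,"ry":0,"rz":0},{"hand":-1,"x":0,"y":0,"z":-0.2,"rx":0,"ry":0,"rz":0},{"hand":-1,"x":0,"y":0,"z":-0.5,"rx":0,"ry":0,"rz":0},{"hand":-1,"x":0,"y":0,"z":-1.0,"rx":0,"ry":0,"rz":0},{"hand":-1,"x":0,"y":0,"z":-1.4,"rx":0,"ry":0,"rz":0},{"hand":-1,"x":0,"y":0,"z":-1.4,"rx":0,"ry":0,"rz":0},{"hand":-1,"x":0,"y":0,"z":-1.4,"rx":0,"ry":0,"rz":0}]'; python3 go.py blue .086
```

```text
time_s: 9.87
tcp_pos: [0.4857, 0.0329, 0.1045]
tool_rot: [3.066, 0.682, 0.003]
wrist_force: [-0.2, -0.5, -0.5]
width: 0.0004
grasp_force: 0.0
units [0.104 2.954 0.619] tcp [0.4857 0.0329 0.1045] F [-0.19 -0.48 -0.51] z [ 0.002 -0.    -1.   ] t 9.8667 w 0.0003664241400181421
```

```bash
python3 -m crank '[{"hand":-1,"x":0,"y":0.3,"z":0,"rx":0,"ry":0,"rz":0},{"hand":-1,"x":0,"y":0.9,"z":0,"rx":0,"ry":0,"rz":0},{"hand":-1,"x":0.05,"y":1.6,"z":0,"rx":0,"ry":0,"rz":0},{"hand":-1,"x":0.1,"y":2.3,"z":0,"rx":0,"ry":0,"rz":0},{"hand":-1,"x":0.1,"y":2.8,"z":0,"rx":0,"ry":0,"rz":0},{"hand":-1,"x":0.1,"y":2.95,"z":0.1,"rx":0,"ry":0,"rz":0},{"hand":-1,"x":0.1,"y":2.95,"z":0.3,"rx":0,"ry":0,"rz":0},{"hand":-1,"x":0.1,"y":2.95,"z":0.5,"rx":0,"ry":0,"rz":0},{"hand":-1,"x":0.1,"y":2.95,"z":0.6,"rx":0,"ry":0,"rz":0},{"hand":-1,"x":0.1,"y":2.95,"z":0.6,"rx":0,"ry":0,"rz":0}]'; python3 -m crank '[{"hand":-1,"x":0,"y":0,"z":0,"rx":0,"ry":0,"rz":0},{"hand":-1,"x":0,"y":0,"z":0,"rx":0,"ry":0,"rz":0},{"hand":-1,"x":0,"y":0,"z":0,"rx":0,"ry":0,"rz":0}]'; python3 go.py blue .062
python3 - <<'E'
from workcell import *
import cv2
c=read_camera("scene"); cv2.imwrite('pics/s4.png',cv2.resize(c["color"][150:290,220:380,::-1],None,fx=4,fy=4,interpolation=cv2.INTER_CUBIC))
E
```

```text
time_s: 10.7
tcp_pos: [0.5238, -0.0447, 0.0842]
tool_rot: [-3.065, -0.683, 0.004]
wrist_force: [-0.6, -0.2, 0.6]
width: 0.0006
grasp_force: 0.0
time_s: 10.95
tcp_pos: [0.5254, -0.0455, 0.086]
tool_rot: [3.066, 0.683, 0.001]
wrist_force: [-0.2, -0.3, -0.3]
width: 0.0007
grasp_force: 0.0
units [0.013 0.023 0.801] tcp [ 0.5254 -0.0455  0.086 ] F [-0.22 -0.26 -0.29] z [ 0.001 -0.    -1.   ] t 10.95 w 0.0006674011331317811
```

View pics/s4.png

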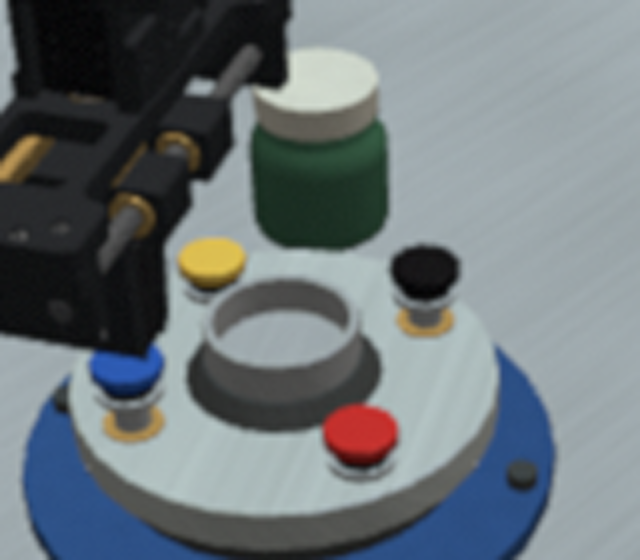

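Yellow is now low at (212,262) and red is still home. The tips are over blue at about (127,355), and black is still raised.

```bash
python3 -m crank '[{"hand":-1,"x":0,"y":0,"z":0.06,"rx":0,"ry":0,"rz":0},{"hand":-1,"x":0,"y":0,"z":0.12,"rx":0,"ry":0,"rz":0},{"hand":-1,"x":0,"y":0,"z":0.16,"rx":0,"ry":0,"rz":0},{"hand":-1,"x":0,"y":0,"z":0.19,"rx":0,"ry":0,"rz":0},{"hand":-1,"x":0,"y":0,"z":0.22,"rx":0,"ry":0,"rz":0},{"hand":-1,"x":0,"y":0,"z":0.25,"rx":0,"ry":0,"rz":0},{"hand":-1,"x":0,"y":0,"z":0.28,"rx":0,"ry":0,"rz":0},{"hand":-1,"x":0,"y":0,"z":0.31,"rx":0,"ry":0,"rz":0},{"hand":-1,"x":0,"y":0,"z":0.34,"rx":0,"ry":0,"rz":0},{"hand":-1,"x":0,"y":0,"z":0.37,"rx":0,"ry":0,"rz":0}]';  python3 -m crank '[{"hand":-1,"x":0,"y":0,"z":0.03,"rx":0,"ry":0,"rz":0},{"hand":-1,"x":0,"y":0,"z":0.06,"rx":0,"ry":0,"rz":0},{"hand":-1,"x":0,"y":0,"z":0.09,"rx":0,"ry":0,"rz":0},{"hand":-1,"x":0,"y":0,"z":0.12,"rx":0,"ry":0,"rz":0},{"hand":-1,"x":0,"y":0,"z":0.15,"rx":0,"ry":0,"rz":0},{"hand":-1,"x":0,"y":0,"z":0.18,"rx":0,"ry":0,"rz":0},{"hand":-1,"x":0,"y":0,"z":0.21,"rx":0,"ry":0,"rz":0},{"hand":-1,"x":0,"y":0,"z":0.24,"rx":0,"ry":0,"rz":0}]'; python3 go.py blue .062
```

```text
time_s: 11.83
tcp_pos: [0.5253, -0.0458, 0.0746]
tool_rot: [3.067, 0.682, -0.0]
wrist_force: [-1.5, 0.6, 2.5]
width: 0.0007
grasp_force: 1.2
time_s: 12.5
tcp_pos: [0.5253, -0.0458, 0.0673]
tool_rot: [-3.067, -0.682, 0.0]
wrist_force: [-1.3, -0.8, 2.8]
width: 0.0001
grasp_force: 1.2
units [0.022 0.016 0.178] tcp [ 0.5253 -0.0458  0.0673] F [-1.31 -0.83  2.78] z [-0.  0. -1.] t 12.5 w 7.731583606274004e-05
```

```bash
python3 -m crank '[{"hand":-1,"x":0,"y":0,"z":0.03,"rx":0,"ry":0,"rz":0},{"hand":-1,"x":0,"y":0,"z":0.06,"rx":0,"ry":0,"rz":0},{"hand":-1,"x":0,"y":0,"z":0.09,"rx":0,"ry":0,"rz":0},{"hand":-1,"x":0,"y":0,"z":0.11,"rx":0,"ry":0,"rz":0},{"hand":-1,"x":0,"y":0,"z":0.13,"rx":0,"ry":0,"rz":0},{"hand":-1,"x":0,"y":0,"z":0.15,"rx":0,"ry":0,"rz":0},{"hand":-1,"x":0,"y":0,"z":0.17,"rx":0,"ry":0,"rz":0},{"hand":-1,"x":0,"y":0,"z":0.19,"rx":0,"ry":0,"rz":0},{"hand":-1,"x":0,"y":0,"z":0.19,"rx":0,"ry":0,"rz":0},{"hand":-1,"x":0,"y":0,"z":0.19,"rx":0,"ry":0,"rz":0}]'; python3 go.py blue .062
```

```text
time_s: 13.33
tcp_pos: [0.5253, -0.0458, 0.0621]
tool_rot: [3.067, 0.682, -0.0]
wrist_force: [-2.7, -0.4, 7.4]
width: 0.0006
grasp_force: 3.4
units [0.021 0.016 0.002] tcp [ 0.5253 -0.0458  0.0621] F [-2.75 -0.39  7.42] z [-0. -0. -1.] t 13.3333 w 0.0006190905791985141
```

Blue is home as well. Lift clear and back off towards the start side for a last look.

```bash
python3 -m crank '[{"hand":-1,"x":0,"y":0,"z":-0.05,"rx":0,"ry":0,"rz":0},{"hand":-1,"x":0,"y":0,"z":-0.1,"rx":0,"ry":0,"rz":0},{"hand":-1,"x":0,"y":0,"z":-0.2,"rx":0,"ry":0,"rz":0},{"hand":-1,"x":0,"y":0,"z":-0.6,"rx":0,"ry":0,"rz":0},{"hand":-1,"x":0,"y":0,"z":-1.4,"rx":0,"ry":0,"rz":0},{"hand":-1,"x":0,"y":0,"z":-2.4,"rx":0,"ry":0,"rz":0},{"hand":-1,"x":0,"y":0,"z":-3.4,"rx":0,"ry":0,"rz":0},{"hand":-1,"x":0,"y":0,"z":-4.4,"rx":0,"ry":0,"rz":0},{"hand":-1,"x":0,"y":0.5,"z":-5,"rx":0,"ry":0,"rz":0},{"hand":-1,"x":0,"y":1.4,"z":-5,"rx":0,"ry":0,"rz":0}]'; python3 -m crank '[{"hand":-1,"x":-0.5,"y":1,"z":0,"rx":0,"ry":0,"rz":0},{"hand":-1,"x":-1,"y":2,"z":0,"rx":0,"ry":0,"rz":0},{"hand":-1,"x":-1.5,"y":3,"z":0,"rx":0,"ry":0,"rz":0},{"hand":-1,"x":-2,"y":4,"z":0,"rx":0,"ry":0,"rz":0},{"hand":-1,"x":-2.4,"y":4.6,"z":0,"rx":0,"ry":0,"rz":0},{"hand":-1,"x":-2.4,"y":4.8,"z":0,"rx":0,"ry":0,"rz":0},{"hand":-1,"x":-2.4,"y":4.8,"z":0,"rx":0,"ry":0,"rz":0},{"hand":-1,"x":-2.4,"y":4.8,"z":0,"rx":0,"ry":0,"rz":0}]'
python3 - <<'E'
from m import *
from workcell import *
import pickle
for n in('top','scene'):
    c=read_camera(n);o=pickle.load(open(n+'.pkl','rb'))
    for k,s in seeds[n].items():
        a,_=cent(o,s)
        def z(c,b):
            u,v=b.round().astype(int);O,d=ray(c,*b);return (O+d*np.median(c["range_z"][v-2:v+3,u-2:u+3]))[2]
        b,_=cent(c,(s[0],s[1]+(5 if n=='scene' and k!='black' else 0)))
        print(n,k,'z before/after',z(o,a).round(4),z(c,b).round(4))
    cv2.imwrite(f'pics/{n}5.png',c["color"][:,:,::-1] if n=='top' else cv2.resize(c["color"][150:290,220:380,::-1],None,fx=4,fy=4,interpolation=cv2.INTER_CUBIC))
E
```

```text
time_s: 14.17
tcp_pos: [0.5454, -0.0832, 0.218]
tool_rot: [3.061, 0.686, 0.012]
wrist_force: [1.8, -0.2, 1.0]
width: 0.0004
grasp_force: 0.0
time_s: 14.83
tcp_pos: [0.5391, -0.2442, 0.212]
tool_rot: [-3.066, -0.682, -0.001]
wrist_force: [0.6, 1.3, -0.1]
width: 0.0005
grasp_force: 0.0
top red z before/after 0.0767 0.0647
top yellow z before/after 0.0763 0.065
top blue z before/after 0.0788 0.0644
top black z before/after 0.077 0.0764
scene red z before/after 0.0757 0.0635
scene yellow z before/after 0.0751 0.064
scene blue z before/after 0.0778 0.0643
scene black z before/after 0.0755 0.0755
```

View pics/scene5.png

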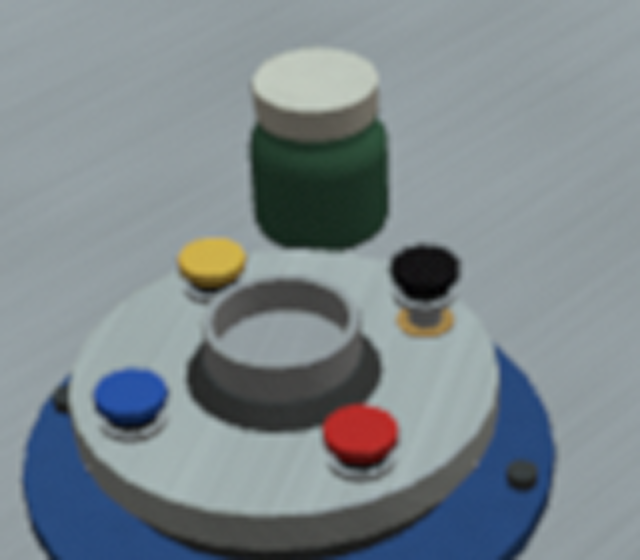

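View pics/top5.png

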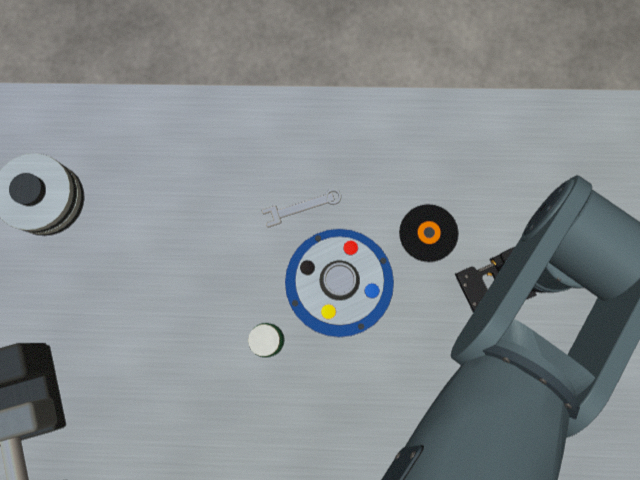

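The scene crop shows the red (360,435), yellow (212,262) and blue (131,397) collars on the flange, with black (425,270) raised. In the top view the tin, disc and spanner are where they were at the start, and the arm is clear.

```bash
python3 -c "
from workcell import close_job
print(close_job())"
```

```text
the job is handed in; nothing more can be done
None
```

I pressed the red, yellow and blue pins home in that order (caps at about 64.5 mm, peak vertical readings about 7 N) and left the black pin raised; the tin, disc and spanner look unmoved, and the job was handed in at about 15 s.

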